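Set and lock the shielding-gas regulator, then arm and purge

TASK

Turn the black bar knob on the gas station until its pointer lines up with the raised mark on the dial, let go of it, then slide the guard over the knob fully home against its stop. With the guard home, push the square key fully down (it stays down), and after that press the round key all the way down and let it spring back. Leave the offcuts, the tape measure and the wrench where they lie.

Things in the scene. Friction and masses are not known exactly. Their poses are not given: they have to be found in the camera images.
- station: Fixed grey steel case of the gas station, 160 (x) by 280 (y) by 50 mm high, origin under its centre on the table. In its frame the knob's axis stands at x 0, y -70 mm; the guard is parked at y +65 mm and slides along its -y. Low rails run along both long edges, with a low stop bar at its -y end; two brass gas unions stick out 25 mm on its +x side.
- knob_grip (a point): Point on the axis of the black bar knob, 88 mm above the table: the height to grip the bar from above. The bar is 70 mm long, 16 mm thick and 36 mm tall (top at 100 mm above the table), on a disc 80 mm across whose top is 64 mm above the table. Its axes turn with the knob: x along the bar towards the pointer, z up. The guard's near edge is 72 to 80 mm from the axis while parked.
- pointer (a point): Tip of the knob's pointer: a small nose at one end of the bar, at the disc's edge, 46 mm from the axis, 61 mm above the table; a white line runs along the bar's top and nose on this end only.
- mark (a point): Where the pointer tip must come: 46 mm from the knob axis, 55 mm above the table, at the inner side of the single raised dark steel wedge (16 mm radially by 10 mm, top 59 mm above the table) on the round aluminium dial plate, 128 mm across, under the knob. Its x axis points outward from the knob's axis. The dial's place is fixed during a run but differs between runs.
- knob (a joint): Knob angle, rad, growing counter-clockwise seen from above, from -2.0 to 2.0 between its stops; at 0 the pointer points along the station's +x. It turns stiffly (0.1 N m of friction) and stays where it is left.
- guard_grip (a point): Middle of the black upright fin on top of the guard, 140 mm above the table. The fin is 70 mm long (station x), 14 mm thick (station y) and 40 mm tall (top at 154 mm above the table); pinch it or push its broad side. The guard is a dark steel cover, 144 mm (x) by 110 mm (y), open at both ends and below, its flat top at 114 mm above the table; it clears the knob at any angle.
- guard (a joint): Guard travel in m: 0 to 0.008 parked at the start, 0.135 fully home over the knob against its stop; it slides along the station's -y with about 2.5 N of friction and stays where it is left.
- square_key (a joint): Travel of the square key in m: 0 up, 0.008 fully down. It has no spring: it takes about 3 N to push and stays down.
- square_key_top (a point): Centre of the top of the square key, a 42 mm square grey cap 18 mm proud of its own fixed grey box (80 by 80 by 60 mm high, on the table); 78 mm above the table when up, moving with the key. The two key boxes may change places.
- round_key (a joint): Travel of the round key in m: 0 up, 0.008 fully down; a spring key, 1.5 N to start and 5.5 N fully down, that comes back up when released.
- round_key_top (a point): Centre of the top of the round key, a round grey cap 44 mm across, 18 mm proud of its own fixed grey box (80 by 80 by 60 mm high); 78 mm above the table when up, moving with the key.
- box_offcut: Bystander: loose offcut of rectangular steel tube standing on end, 60 by 100 mm, 90 mm high, origin under its centre.
- pipe_offcut: Bystander: loose ring of steel pipe, 90 mm across, 60 mm high, origin under its centre.
- tape_measure: Bystander: loose black tape measure, 70 by 45 by 62 mm high, origin under its centre.
- wrench: Bystander: loose steel wrench, 200 mm long, lying flat; origin under its centre, handle to its -x.
There are look-alikes about, which are no part of the job. What is shaped like the part that bears square_key but blue is not meant.

How it is judged:
By the outcome, as a careful person would: the job done as asked, in the order asked, and still so for the second after the job is handed in, with the robot touching nothing.
It also fails if it takes over 72 s, if anything falls off the work surface, if the arm or the gripper's body presses on something with over 40 N, if the wrist force passes 120 N, or if a joint passes its speed limit or range.

ROBOT

A 7-joint arm with a two-finger parallel gripper is mounted at the origin on the work surface. World frame = base frame: x ahead of the robot, y to its left, z up, the work surface at z = 0. Lengths are in m, angles in rad, forces in N, time in s.
With the tool pointing down it reaches from about 0.425 to 0.925 m from the base axis. Payload 6.8 kg.
Tool frame: the origin (TCP) lies between the finger pads; the fingertips stand 14 mm ahead of it and the grasp point (between the pads) lies 5 mm behind it; z points along the fingers, y is the line along which they close (so a half turn about z gives the same grasp; the last joint's range is limited). The gripper opens to 85 mm and grips with 20 to 120 N. Pads are 22 mm wide; open, the fingers measure 114 mm over their backs; the gripper's body (76 mm by 85 mm) begins 54 mm behind the grasp point. The pads swing forward as they close: fully open they stand 13 mm farther back than shut.
Start: joints at [1.091, 0.477, 0.022, 1.555, -0.011, 1.109, -0.083], TCP at [0.245, -0.629, 0.245] pointing down, gripper open.
Joint ranges: [-2.96, 2.96], [-0.34, 2.1], [-1.41, 1.46], [0.24, 2.44], [-1.37, 4.51], [0.17, 1.92], [-2.96, 2.96]. Speed limits (rad/s): [2.39, 2.39, 3.14, 3.14, 3.14, 3.14, 3.14].

INTERFACE

Orientations are given as a rotation vector (axis times angle).
In Python, from bench import r, eyes, ticket gives the robot as it stands. The module is installed in compiled form; this text tells all that it offers.
- The arm moves only by the tool arm_command, never from a script. Its argument "plan" is text: rows parted by semicolons, each of 4 numbers parted by spaces: the shift along the tool's x, y, z in m, then the turn about the tool's z in degrees. In form: tx ty tz yaw; .... A call has 1 to 20 rows; each row shifts and turns the commanded pose from where the row before left it, along the tool's axes as they then stand; what a row does not reach is not made up. A row lasts 1/8 s, in which the tool goes at most 62.5 mm and 10.7 degrees, less where a joint would pass 70% of its speed; a pose out of reach is approached as far as the arm can. A call is refused whole if a number of a shift passes 0.0625 or a number of a turn 10.7, either way. A call with a gripper value outside its range is refused whole. "hand" is the closure, from -1 (fully open) to 1 (shut), set as the call begins (left out, the last holds). The fingers move at their own pace and stop on an object; "grip_force" is the grip in N (left out, the last holds). Time passes only in rows, so rows that do not move let the fingers close. It gives the time, the measured TCP pose, the force, the opening and the grip force at its end, in the units of the state.
- r.get_obs(): the state, without advancing time (a new reading comes with each control period).
- eyes.grab_frame(name): name is "side" or "top"; returns (picture, depth): 420x560x3 uint8, red, green, blue; 420x560 float32, m along the optical axis (not along the pixel's ray), 0 where there is no reading.
- eyes.calibration(name): a dict with "fov_y" (degrees; the focal length in pixels is half the picture's height over the tangent of half this angle, whatever the lens; pixels are square), "cx", "cy" (the principal point, pixels), "k1" (the pictures are not rectified: a ray, as slopes to the right and down, at radius r is drawn at 1 + k1 r^2 times it, then the intrinsics apply), "origin" and "attitude" of the camera in the world. Camera axes: x right, y up, looking along -z (the intrinsics and any distortion apply to the point x, -y, -z); pixel columns grow to the right and rows downward; lengths in m; the calibration is good to about 2 mm. A picture is of the moment at which its call begins. calibration takes no time and is no camera call.
- ticket.hand_in(): hands the job in; it is judged then, once.
The state is a dict: "clock": time; "joints": joint angles; "qvel": joint speeds; "tau": joint torques, N m; "tcp_pos": TCP position; "orientation": TCP orientation; "contact_force": force on the tool from outside, world axes, zero at the start; "moment": the same for the moment, N m; "grip_width": finger opening in m; "gripper_force": force on a finger pad.
Only numpy, scipy, OpenCV 4.12 (cv2) and the standard library are available. Lean on these libraries where they do the work, as an engineer would, in place of code of your own. Each camera call takes 0.05 s, during which the arm holds its last target. There are 200 camera calls.

## Working session

There is one attempt and no reset: what is moved stays moved. The work goes in short steps, Python scripts to look and compute and a tool call to move; the robot and the scene stay as the last step left them, time stands still between calls to the robot, and variables do not carry over. Pictures are saved under pics/ and viewed, at most 10 in all, crops included, and the job is handed in when it is done.

Besides the shell and the picture viewer there is one more tool, called after "Emit:" by a JSON object that holds its "method" and its "body". arm_command: Moves the arm, as the interface text tells. Its arguments: {"type":"object","properties":{"plan":{"type":"string"},"hand":{"type":"number"},"grip_force":{"type":"number"}},"required":["plan"]}

```bash
mkdir -p pics
cat > h.py <<'E'
import numpy as np, cv2
from scipy.spatial.transform import Rotation as R
from bench import r, eyes, ticket
def grab(n,tag):
    p,d=eyes.grab_frame(n); np.savez(f'{tag}.npz',p=p,d=d); cv2.imwrite(f'pics/{tag}.png',p[:,:,::-1]); return p,d
def cal(n):
    c=eyes.calibration(n); f=210/np.tan(np.radians(c['fov_y'])/2)
    a=np.array(c['attitude'],float)
    M=a if a.shape==(3,3) else (R.from_rotvec(a).as_matrix() if a.size==3 else R.from_quat(a).as_matrix())
    return c,f,M,np.array(c['origin'])
def rays(n,uv):
    c,f,M,o=cal(n); uv=np.atleast_2d(np.array(uv,float))
    K=np.array([[f,0,c['cx']],[0,f,c['cy']],[0,0,1]])
    s=cv2.undistortPoints(uv.reshape(-1,1,2),K,np.array([c['k1'],0,0,0,0.]),None,None).reshape(-1,2)
    v=np.c_[s[:,0],-s[:,1],-np.ones(len(s))]
    return o,v@M.T   # ray per unit depth
def onplane(n,uv,z):
    o,v=rays(n,uv); return o+v*((z-o[2])/v[:,2])[:,None]
def cloud(n,d):
    h,w=d.shape; u,v=np.meshgrid(np.arange(w),np.arange(h))
    o,ry=rays(n,np.c_[u.ravel(),v.ravel()]); return (o+ry*d.reshape(-1,1)).reshape(h,w,3)
def st():
    o=r.get_obs(); return o
E
python3 - <<'E'
from h import *
for n in('top','side'):
    p,d=grab(n,n+'0'); print(eyes.calibration(n))
print(st())
a=cv2.imread('pics/top0.png');b=cv2.imread('pics/side0.png')
E
```

```text
{'fov_y': 57.72170802753404, 'cx': 271.11902521256934, 'cy': 209.57668967864, 'k1': -0.10221318958679064, 'origin': array([0.51087415, 0.00567843, 1.04122539]), 'attitude': array([ 0.04163562, -0.06778191, -1.5961614 ])}
{'fov_y': 51.120535513043045, 'cx': 277.402900880874, 'cy': 211.3133435882347, 'k1': 0.004828907733389499, 'origin': array([ 0.47284396, -0.68000814,  0.82472658]), 'attitude': array([ 0.77728737, -0.05580233, -0.10890818])}
{'clock': 0.1, 'joints': array([ 1.09090144,  0.47771882,  0.02234788,  1.55632245, -0.01148501,
        1.10928407, -0.08310407]), 'qvel': array([-0.00155092, -0.00079335, -0.0006529 , -0.0040098 , -0.00106348,
       -0.00062765, -0.00074423]), 'tau': array([ 4.11268906e-03, -5.97756708e+01,  1.61312811e+00, -2.81953347e+01,
        1.26808818e-02,  5.07221834e-03, -5.36865571e-05]), 'tcp_pos': array([ 0.2450272 , -0.62842975,  0.24443481]), 'orientation': array([-3.08593968e+00, -5.80398445e-01,  6.67478251e-04]), 'contact_force': array([-0.03602481, -0.38473982, -0.16547132]), 'moment': array([-0.03278362, -0.08235225,  0.01119112]), 'gripper_force': 0.0, 'grip_width': 0.08544025690521045}
```

View pics/top0.png

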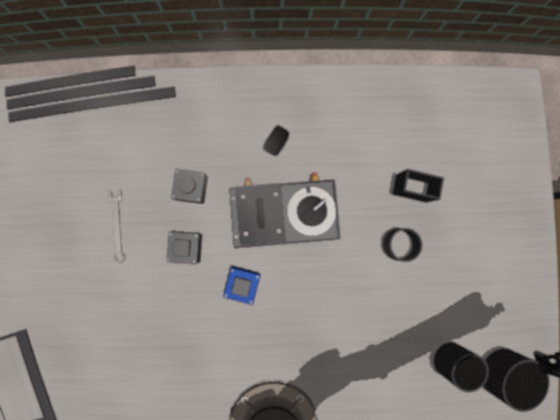

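View pics/side0.png

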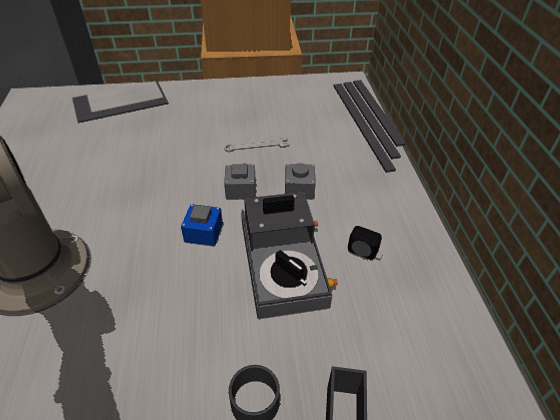

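The top view shows the station at (285,213), with the knob at (312,210), its white line towards (326,201), and the dark wedge near (309,190). The guard fin is at (261,213).

Candidates for the keys:
- Square key: grey box (183,247), or the blue look-alike (241,286). I choose the grey one.
- Round key: (189,186).
- Knob bar: only (312,210). The black tape measure at (276,140) is not it.

I'll check these in a close crop and measure.

Run:
```python
from h import *
p=np.load('top0.npz');a=p['p'][:,:,::-1];P=cloud('top',p['d'])
c1=cv2.resize(a[165:270,160:350],None,fx=4,fy=4,interpolation=cv2.INTER_CUBIC)
cv2.imwrite('pics/crop1.png',c1)
s=np.load('side0.npz');b=s['p'][:,:,::-1]
cv2.imwrite('pics/crop2.png',cv2.resize(b[155:320,220:345],None,fx=4.5,fy=3.6,interpolation=cv2.INTER_CUBIC)[:600])
def pts(n,Q,box,z0,z1,lab):
    v0,v1,u0,u1=box;q=Q[v0:v1,u0:u1].reshape(-1,3);q=q[(q[:,2]>z0)&(q[:,2]<z1)]
    (c,wh,an)=cv2.minAreaRect(q[:,:2].astype(np.float32));print(n,lab,len(q),'med z',np.median(q[:,2]).round(4),'mean',q.mean(0).round(4),'rect',np.round(c,4),np.round(wh,4),round(an,1))
Q=cloud('side',s['d'])
print('table z',np.median(P[100:150,300:380,2]),np.median(Q[250:300,380:420,2]))
pts('top',P,(170,255,225,345),.03,.057,'case')
pts('top',P,(170,255,225,345),.105,.12,'guardtop')
pts('top',P,(170,255,225,345),.145,.17,'fin')
pts('top',P,(180,240,285,345),.09,.11,'bar')
pts('top',P,(180,240,285,345),.06,.07,'disc')
pts('top',P,(165,208,165,212),.07,.09,'round')
pts('top',P,(228,268,160,205),.07,.09,'square')
pts('top',P,(165,208,165,212),.055,.066,'roundbox')
pts('top',P,(228,268,160,205),.055,.066,'squarebox')
pts('side',Q,(185,230,245,315),.145,.17,'fin')
pts('side',Q,(240,300,250,330),.09,.11,'bar')
pts('side',Q,(155,200,284,320),.07,.09,'round')
pts('side',Q,(155,200,222,260),.07,.09,'square')
```

```text
table z 0.0012195487951192074 -0.0005452361951713836
top case 2802 med z 0.0524 mean [ 0.571  -0.0746  0.0519] rect [ 0.5823 -0.0457] [0.1852 0.2784] 3.2
top guardtop 2467 med z 0.115 mean [0.5659 0.0147 0.115 ] rect [0.5665 0.0148] [0.1444 0.1101] 3.2
top fin 178 med z 0.1548 mean [0.5661 0.0147 0.1548] rect [0.5663 0.0147] [0.0689 0.0138] 3.4
top bar 180 med z 0.101 mean [ 0.5735 -0.1166  0.1006] rect [ 0.5738 -0.1172] [0.0159 0.0703] 39.0
top disc 583 med z 0.0646 mean [ 0.5756 -0.1156  0.0647] rect [ 0.5757 -0.1168] [0.151  0.1253] 1.7
top round 233 med z 0.0787 mean [0.6482 0.2033 0.0785] rect [0.6487 0.2038] [0.0431 0.0415] 88.2
top square 286 med z 0.0786 mean [0.4867 0.2193 0.0784] rect [0.4867 0.2206] [0.0436 0.0423] 84.6
top roundbox 700 med z 0.0608 mean [0.6474 0.2029 0.0607] rect [0.6488 0.2045] [0.0816 0.0806] 81.5
top squarebox 658 med z 0.0607 mean [0.4874 0.2169 0.0606] rect [0.4867 0.2193] [0.0791 0.0808] 85.5
side fin 205 med z 0.1523 mean [0.5643 0.014  0.1517] rect [0.5649 0.0149] [0.0702 0.0172] 4.8
side bar 254 med z 0.0989 mean [ 0.5722 -0.1181  0.0981] rect [ 0.5728 -0.1161] [0.0171 0.0696] 39.2
side round 165 med z 0.0772 mean [0.6461 0.2019 0.0768] rect [0.6468 0.2046] [0.0443 0.0424] 51.5
side square 192 med z 0.0772 mean [0.4864 0.2166 0.077 ] rect [0.4859 0.2195] [0.0418 0.0417] 85.4
```

View pics/crop1.png

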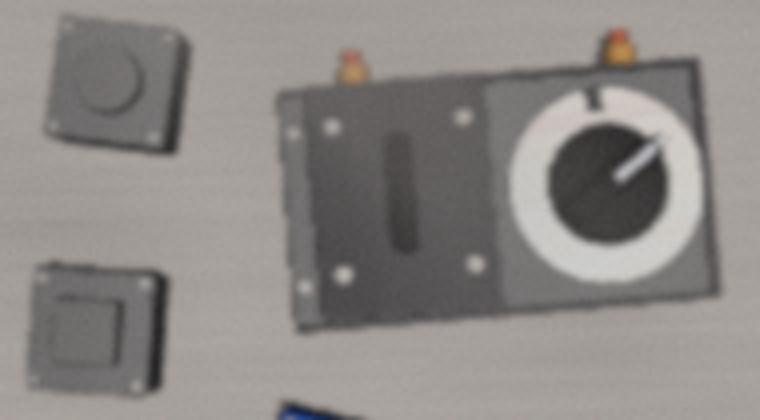

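View pics/crop2.png

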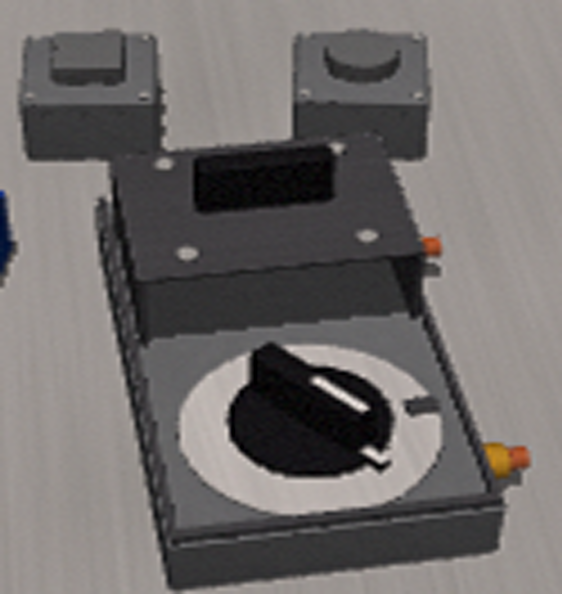

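The crops confirm it: grey square cap at top pixel (182,248), grey round cap at (187,185), blue box left out. The wedge is at about (308,189.5) and the white pointer end at about (325,199.5), so the knob has to turn counter-clockwise. Next I measure the angles.

Run:
```python
from h import *
ax=np.array([0.5732,-0.1170])
P={n:np.load(n+'0.npz')['p'] for n in('top','side')}
for n in P:
    im=P[n].astype(int);h,w=im.shape[:2];g=im.sum(2)/3
    u,v=np.meshgrid(np.arange(w),np.arange(h))
    def ann(z,r0,r1):
        q=onplane(n,np.c_[u.ravel(),v.ravel()],z)[:,:2]-ax
        rr=np.hypot(*q.T).reshape(h,w);th=np.degrees(np.arctan2(q[:,1],q[:,0])).reshape(h,w);return rr,th,(rr>r0)&(rr<r1)
    rr,th,m=ann(.057,.049,.060); k=m&(g<0.55*np.median(g[m]))
    W=(np.median(g[m])-g)[k]
    print(n,'dial med',np.median(g[m]),'wedge px',k.sum(),'ang',np.average(th[k],weights=W).round(2),np.round(th[k].min(),1),np.round(th[k].max(),1),'r',np.average(rr[k]).round(4), 'uv',u[k].mean().round(1),v[k].mean().round(1))
    # dial centre
    rr,th,m=ann(.055,0,.072); k=(m&(g>125)).astype(np.uint8)
    c=max(cv2.findContours(k,0,1)[0],key=cv2.contourArea).reshape(-1,2)
    q=onplane(n,c,.055)[:,:2]; print(' dial ellipse centre',np.round(cv2.minEnclosingCircle(q.astype(np.float32)),4) if 0 else np.round(cv2.fitEllipse(q.astype(np.float32))[0],4))
    # white line on bar top
    rr,th,m=ann(.100,.008,.037); k=(m&(g>120)&(np.abs(th+40)<25))
    q=onplane(n,np.c_[u[k],v[k]],.100)[:,:2]-ax
    print(' line',k.sum(),np.round(th[k],0)[:0],'ang',np.average(th[k],weights=rr[k]).round(2),'mean',q.mean(0).round(4))
```

```text
top dial med 199.66666666666666 wedge px 7 ang 8.3 5.6 11.0 r 0.0552 uv 308.0 190.0
 dial ellipse centre [ 0.5723 -0.1157]
 line 49 [] ang -45.62 mean [ 0.0179 -0.0184]
side dial med 176.66666666666666 wedge px 68 ang 78.1 4.0 119.9 r 0.0543 uv 291.1 259.1
 dial ellipse centre [ 0.571  -0.1141]
 line 28 [] ang -36.67 mean [ 0.018  -0.0134]
```

```bash
cat >> h.py <<'E'
def to(x,y,z,yang=None):
    "total shift in tool axes (before turning), and yaw about tool z to bring tool y to world angle yang (mod 180)"
    o=st(); M=R.from_rotvec(o['orientation']).as_matrix(); t=M.T@(np.array([x,y,z])-o['tcp_pos'])
    a=np.degrees(np.arctan2(M[1,1],M[0,1])); s='' if yang is None else f" yaw {-((yang-a+90)%180-90):.1f} or {-((yang-a+90)%180-90)+180:.1f}"
    print('shift',t.round(4),'toolY',a.round(1),s,'pos',o['tcp_pos'].round(4),'tilt',M[:,2].round(3),'t',round(o['clock'],2))
E
python3 - <<'E'
from h import *
for n in('top','side'):
    im=np.load(n+'0.npz')['p'].astype(float).mean(2);h,w=im.shape
    # unwrap by direct sampling: brightness vs angle at several radii, several axis guesses
    for ax in ([.5733,-.1167],[.5723,-.1157]):
        c,f,M,o=cal(n); out=[]
        for z,rad in ((.059,.050),(.059,.054),(.059,.058)):
            th=np.radians(np.arange(-25,45,.5)); X=np.c_[ax[0]+rad*np.cos(th),ax[1]+rad*np.sin(th),np.full(len(th),z)]
            q=(X-o)@M; s=np.c_[q[:,0]/-q[:,2],-q[:,1]/-q[:,2]]; s*=1+c['k1']*(s**2).sum(1,keepdims=True); uv=(f*s+[c['cx'],c['cy']]).astype(np.float32)
            g=cv2.remap(im.astype(np.float32),uv[:,:1],uv[:,1:],1).ravel(); d=np.clip(np.median(g)-20-g,0,None)
            out.append((d@np.degrees(th)/d.sum()).round(2))
        print(n,ax,out)
to(.5733,-.1167,.2444,39)
E
```

```text
top [0.5733, -0.1167] [np.float64(7.99), np.float64(8.29), np.float64(8.35)]
top [0.5723, -0.1157] [np.float64(6.49), np.float64(7.07), np.float64(7.22)]
side [0.5733, -0.1167] [np.float64(8.13), np.float64(8.69), np.float64(8.06)]
side [0.5723, -0.1157] [np.float64(6.73), np.float64(7.19), np.float64(6.94)]
shift [ 0.4918 -0.3575  0.0005] toolY -68.7  yaw 72.3 or 252.3 pos [ 0.245  -0.6284  0.2444] tilt [-0.001  0.001 -1.   ] t 0.1
```

Emit:
{"method": "arm_command", "body": {"plan": "0.041 -0.0298 0 0;0.041 -0.0298 0 0;0.041 -0.0298 0 0;0.041 -0.0298 0 0;0.041 -0.0298 0 0;0.041 -0.0298 0 0;0.041 -0.0298 0 0;0.041 -0.0298 0 0;0.041 -0.0298 0 0;0.041 -0.0298 0 0;0.041 -0.0298 0 0;0.041 -0.0298 0 0;0 0 0 -10.5;0 0 0 -10.5;0 0 0 -10.5;0 0 0 -10.5;0 0 0 -10.5;0 0 0 -10.5;0 0 0 -10.5;0 0 0 -10.5", "hand": -1}}

```text
clock: 2.6
tcp_pos: [0.5734, -0.117, 0.2449]
orientation: [-1.898, -2.503, 0.001]
contact_force: [0.3, -0.1, -0.3]
grip_width: 0.0855
gripper_force: 0.0
```

```bash
python3 -c "
from h import *
to(.5733,-.1167,.085,39)"
```

```text
shift [0.0003 0.0002 0.1599] toolY 15.6  yaw -23.4 or 156.6 pos [ 0.5734 -0.117   0.2449] tilt [-0.001  0.    -1.   ] t 2.6
```

Emit:
{"method": "arm_command", "body": {"plan": "0 0 0.02 -10.5;0 0 0.02 -10.5;0 0 0.02 -2.4;0 0 0.025 0;0 0 0.025 0;0 0 0.025 0;0 0 0.015 0;0 0 0.01 0;0 0 0 0;0 0 0 0"}}

```text
clock: 3.85
tcp_pos: [0.5743, -0.117, 0.0861]
orientation: [1.36, 2.831, 0.001]
contact_force: [0.1, 0.8, -0.7]
grip_width: 0.0851
gripper_force: 0.0
```

Emit:
{"method": "arm_command", "body": {"plan": "0 0 0 0;0 0 0 0;0 0 0 0;0 0 0 0;0 0 0 0;0 0 0 0;0 0 0 0;0 0 0 0;0 0 0 0", "hand": 1, "grip_force": 35}}

```text
clock: 4.97
tcp_pos: [0.5748, -0.1163, 0.0857]
orientation: [1.358, 2.831, 0.002]
contact_force: [5.1, 2.5, -0.4]
grip_width: 0.0151
gripper_force: 40.1
```

```bash
python3 -c "
from h import *
to(.5733,-.1167,.085,39);o=st();print(o['contact_force'],o['moment'],o['joints'])"
```

```text
shift [ 0.0006 -0.0014  0.0007] toolY 38.7  yaw -0.3 or 179.7 pos [ 0.5748 -0.1163  0.0857] tilt [ 0.002  0.001 -1.   ] t 4.97
[ 5.058247    2.45875654 -0.39941555] [ 0.41074732 -0.76789261  0.01556266] [ 0.48159105  0.58085437 -0.51103917  1.87110699  0.38753774  0.78687439
  0.439247  ]
```

Emit:
{"method": "arm_command", "body": {"plan": "0 0.0012 0 0;0 0 0 -5;0 0 0 -6;0 0 0 -6;0 0 0 -6;0 0 0 -6;0 0 0 -6;0 0 0 -6;0 0 0 -6;0 0 0 -6;0 0 0 -6;0 0 0 0;0 0 0 0;0 0 0 0"}}

```text
clock: 6.72
tcp_pos: [0.5754, -0.1151, 0.0857]
orientation: [-0.213, 3.133, 0.002]
contact_force: [3.2, 3.3, 1.2]
grip_width: 0.0154
gripper_force: 40.4
```

Run:
```python
from h import *
to(.5743,-.1164,.085,98);o=st();print(o['contact_force'],o['moment'])
for n in('side','top'): grab(n,n+'1')
b=cv2.imread('pics/side1.png')[210:330,230:350]; t=cv2.imread('pics/top1.png')[165:265,255:355]
cv2.imwrite('pics/c3.png',np.hstack([cv2.resize(b,(400,400),interpolation=2),cv2.resize(t,(400,400),interpolation=2)]))
```

```text
shift [ 0.0012 -0.0012  0.0007] toolY 97.8  yaw -0.2 or 179.8 pos [ 0.5754 -0.1151  0.0857] tilt [ 0.002  0.001 -1.   ] t 6.72
[3.21238939 3.34843573 1.23618697] [ 0.67632114 -0.70371706  0.08071733]
```

View pics/c3.png

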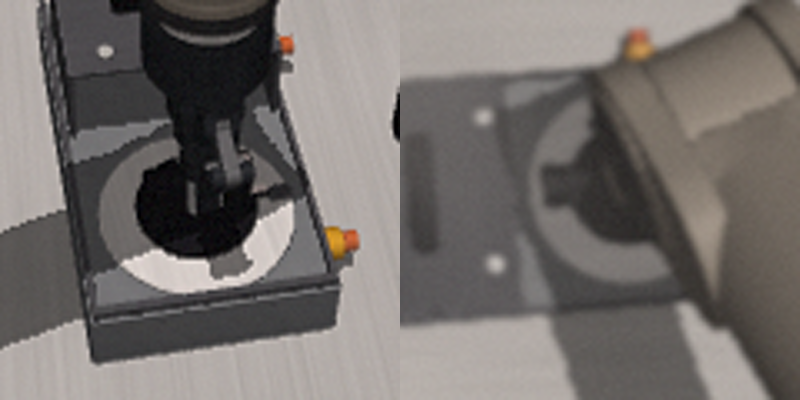

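The left (side) crop shows the nose at about (265,195), close to the wedge at (285,190), but it is shaded. I'll release, lift, move towards the fin and look again.

Emit:
{"method": "arm_command", "body": {"plan": "0 0 0 0;0 0 0 0;0 0 0 0;0 0 0 0;0 0 0 0;0 0 -0.02 0;0 0 -0.04 0;0 0 -0.05 0;0 0 -0.04 0;0 0.04 0 0;0 0.05 0 0;0 0.04 0 0;0 0 0 0;0 0 0 0", "hand": -0.3}}

```text
clock: 8.57
tcp_pos: [0.5575, 0.012, 0.2362]
orientation: [-0.211, 3.134, -0.001]
contact_force: [-1.5, 0.2, -0.4]
grip_width: 0.0553
gripper_force: 0.0
```

Run:
```python
from h import *
to(.567,.0155,.135,93.3);o=st();print(o['contact_force'],o['grip_width'])
for n in('side','top'): grab(n,n+'2')
b=cv2.imread('pics/side2.png')[210:330,230:350]; t=cv2.imread('pics/top2.png')[165:265,255:355]
cv2.imwrite('pics/c4.png',np.hstack([cv2.resize(b,(400,400),interpolation=2),cv2.resize(t,(400,400),interpolation=2)]))
```

```text
shift [-0.0098  0.0023  0.1012] toolY 97.7  yaw 4.4 or 184.4 pos [0.5575 0.012  0.2362] tilt [ 0.001 -0.001 -1.   ] t 8.57
[-1.47498428  0.20990648 -0.40364599] 0.05530157257354777
```

View pics/c4.png

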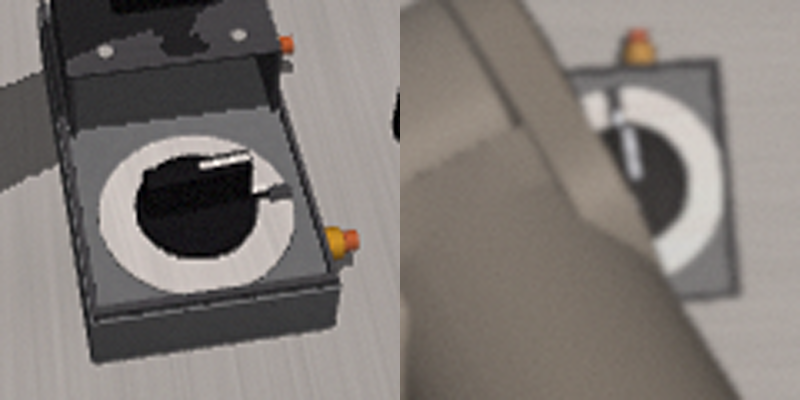

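The pointer looks in line with the wedge: nose at about (262,196) and wedge at about (281,190) in the left crop. I'll check that in numbers.

Run:
```python
from h import *
def samp(n,ax,rad,z,th):
    c,f,M,o=cal(n); X=np.c_[ax[0]+rad*np.cos(th),ax[1]+rad*np.sin(th),np.full(len(th),z)]
    q=(X-o)@M; s=np.c_[q[:,0]/-q[:,2],-q[:,1]/-q[:,2]]; s*=1+c['k1']*(s**2).sum(1,keepdims=True); uv=(f*s+[c['cx'],c['cy']]).astype(np.float32)
    return cv2.remap(im.astype(np.float32),uv[:,:1],uv[:,1:],1).ravel()
for n,box in (('side',(240,300,250,330)),('top',(180,240,285,345))):
    D=np.load(n+'2.npz');im=D['p'].astype(float).mean(2);Q=cloud(n,D['d'])
    v0,v1,u0,u1=box;q=Q[v0:v1,u0:u1].reshape(-1,3);q=q[(q[:,2]>.093)&(q[:,2]<.106)]
    rc=cv2.minAreaRect(q[:,:2].astype(np.float32));print(n,'bar',np.round(rc[0],4),np.round(rc[1],4),round(rc[2],2),len(q))
    for ax in ([.5733,-.1167],[.5723,-.1157]):
        th=np.radians(np.arange(-25,45,.5)); o=[]
        for rad in (.054,.058):
            g=samp(n,ax,rad,.059,th); d=np.clip(np.median(g)-20-g,0,None); o.append((d@np.degrees(th)/d.sum()).round(2))
        L=[]
        for rad in (.02,.025,.03):
            g=samp(n,ax,rad,.100,th); d=np.clip(g-np.median(g)-30,0,None); L.append((d@np.degrees(th)/d.sum()).round(2))
        N=[]
        for rad in (.039,.042,.044):
            g=samp(n,ax,rad,.062,th); d=np.clip(g-np.median(g)-30,0,None); N.append((d@np.degrees(th)/d.sum()).round(2))
        print(n,ax,'wedge',o,'line',L,'nose',N)
```

```text
side bar [ 0.5724 -0.1165] [0.0693 0.0175] 8.58 236
side [0.5733, -0.1167] wedge [np.float64(12.98), np.float64(8.08)] line [np.float64(24.72), np.float64(28.12), np.float64(26.65)] nose [np.float64(-3.75), np.float64(15.37), np.float64(13.83)]
side [0.5723, -0.1157] wedge [np.float64(11.77), np.float64(7.26)] line [np.float64(24.89), np.float64(27.1), np.float64(25.14)] nose [np.float64(4.05), np.float64(-1.4), np.float64(12.33)]
top bar [ 0.5737 -0.1173] [0.0696 0.0162] 8.2 145
top [0.5733, -0.1167] wedge [np.float64(23.66), np.float64(24.24)] line [np.float64(8.47), np.float64(8.39), np.float64(9.31)] nose [np.float64(nan), np.float64(nan), np.float64(nan)]
top [0.5723, -0.1157] wedge [np.float64(23.49), np.float64(24.08)] line [np.float64(5.27), np.float64(5.82), np.float64(8.92)] nose [np.float64(nan), np.float64(nan), np.float64(nan)]<stdin>:19: RuntimeWarning: invalid value encountered in scalar divide
```

The bar sits at 8.2–8.6° and the wedge at about 8.0–8.5°, so they are aligned within about 1°. Next I pinch the guard fin.

Emit:
{"method": "arm_command", "body": {"plan": "-0.0102 0.0028 0 4.4;0 0 0 0;0 0 0.03 0;0 0 0.03 0;0 0 0.025 0;0 0 0.014 0;0 0 0 0;0 0 0 0"}}

```text
clock: 9.68
tcp_pos: [0.5676, 0.0168, 0.1373]
orientation: [-0.091, 3.139, 0.0]
contact_force: [-0.4, -0.3, -0.2]
grip_width: 0.0555
gripper_force: 0.0
```

Emit:
{"method": "arm_command", "body": {"plan": "0 0 0 0;0 0 0 0;0 0 0 0;0 0 0 0;0 0 0 0;0 0 0 0;0 0 0 0", "hand": 1, "grip_force": 40}}

```text
clock: 10.55
tcp_pos: [0.5673, 0.0168, 0.1369]
orientation: [-0.09, 3.14, -0.0]
contact_force: [-1.5, -1.6, 5.5]
grip_width: 0.0129
gripper_force: 39.7
```

```bash
python3 -c "
from h import *
to(.5675+.0576*.132,.0155-.998*.132,.137,93.3);o=st();print(o['contact_force'],o['moment'])"
```

```text
shift [-2.000e-04 -1.332e-01 -1.000e-04] toolY 93.3  yaw -0.0 or 180.0 pos [0.5673 0.0168 0.1369] tilt [ 0.001 -0.    -1.   ] t 10.55
[-1.54796014 -1.56419927  5.50447716] [-0.11196482  0.32224157 -0.07699869]
```

Emit:
{"method": "arm_command", "body": {"plan": "0 -0.004 -0.0005 0;0 -0.01 0 0;0 -0.012 0 0;0 -0.012 0 0;0 -0.012 0 0;0 -0.012 0 0;0 -0.012 0 0;0 -0.012 0 0;0 -0.012 0 0;0 -0.012 0 0;0 -0.012 0 0;0 -0.006 0 0;0 -0.003 0 0;0 -0.002 0 0;0 -0.002 0 0;0 -0.001 0 0;0 0 0 0;0 0 0 0"}}

```text
clock: 12.8
tcp_pos: [0.5746, -0.1152, 0.137]
orientation: [0.095, -3.14, -0.006]
contact_force: [-0.3, 11.9, 4.3]
grip_width: 0.0133
gripper_force: 40.3
```

Emit:
{"method": "arm_command", "body": {"plan": "0 -0.001 0 0;0 -0.001 0 0;0 0 0 0;0 0 0 0"}}

```text
clock: 13.3
tcp_pos: [0.5746, -0.1153, 0.1369]
orientation: [0.098, -3.14, -0.01]
contact_force: [-0.8, 15.1, 4.3]
grip_width: 0.0137
gripper_force: 40.6
```

Emit:
{"method": "arm_command", "body": {"plan": "0 0 0 0;0 0 0 0;0 0 0 0;0 0 0 0;0 0 -0.03 0;0 0 -0.04 0;0 0 -0.04 0;0 0.04 0 0;0 0.06 0 0;0 0.06 0 0;0 0.06 0 0;0 0.06 0 0;0 0.03 0 0;0 0 0 0;0 0 0 0", "hand": -0.3}}

```text
clock: 15.18
tcp_pos: [0.5573, 0.1872, 0.2465]
orientation: [0.089, -3.14, 0.002]
contact_force: [-0.3, 0.2, -0.4]
grip_width: 0.0552
gripper_force: 0.0
```

Run:
```python
from h import *
D=grab('side','side3');Q=cloud('side',D[1])
q=Q[200:320,230:345].reshape(-1,3)
for a,b,l in((.108,.118,'top'),(.145,.17,'fin')):
    k=q[(q[:,2]>a)&(q[:,2]<b)];rc=cv2.minAreaRect(k[:,:2].astype(np.float32));print(l,len(k),np.round(rc[0],4),np.round(rc[1],4),round(rc[2],1))
to(.487,.221,.16);to(.648,.205,.16);print(st()['contact_force'],st()['grip_width'])
```

```text
top 2399 [ 0.5723 -0.1145] [0.1442 0.1123] 3.2
fin 254 [ 0.572  -0.1161] [0.0693 0.0151] 2.6
shift [0.0685 0.0383 0.0865] toolY 93.2  pos [0.5575 0.1866 0.2465] tilt [-0.    -0.001 -1.   ] t 15.22
shift [-0.0914  0.0134  0.0864] toolY 93.2  pos [0.5575 0.1866 0.2465] tilt [-0.    -0.001 -1.   ] t 15.22
[ 0.9147048  -0.42588413 -0.18200001] 0.05524361841299747
```

The guard moved 131 mm and is against its stop, with about 15 N of reaction. Next is the square key, fingers shut.

Emit:
{"method": "arm_command", "body": {"plan": "0.035 0.019 0 0;0.0335 0.0193 0 0;0 0 0 0;0 0 0.03 0;0 0 0.04 0;0 0 0.05 0;0 0 0.025 0;0 0 0.008 0;0 0 0.003 0;0 0 0.002 0;0 0 0.002 0;0 0 0.002 0;0 0 0.001 0;0 0 0 0;0 0 0 0", "hand": 1}}

```text
clock: 17.1
tcp_pos: [0.487, 0.2231, 0.0841]
orientation: [-0.09, 3.139, 0.001]
contact_force: [2.8, -0.4, 3.2]
grip_width: -0.0001
gripper_force: 1.9
```

Emit:
{"method": "arm_command", "body": {"plan": "0 0 0.001 0;0 0 0.001 0;0 0 0.001 0;0 0 0.001 0;0 0 0 0;0 0 0 0"}}

```text
clock: 17.85
tcp_pos: [0.4872, 0.2233, 0.0834]
orientation: [-0.09, 3.137, -0.003]
contact_force: [-7.2, -8.4, 38.9]
grip_width: -0.0002
gripper_force: 20.2
```

Emit:
{"method": "arm_command", "body": {"plan": "0 0 -0.01 0;0 0 -0.03 0;0 0 -0.05 0;-0.03 -0.0065 0 0;-0.05 -0.008 0 0;-0.05 -0.008 0 0;-0.03 -0.004 0 0;0 0 0 0;0 0 0 0"}}

```text
clock: 18.98
tcp_pos: [0.6461, 0.2061, 0.169]
orientation: [0.093, -3.138, -0.0]
contact_force: [0.6, 0.8, 0.3]
grip_width: -0.0001
gripper_force: 0.0
```

Run:
```python
from h import *
for n,bx in(('side',(155,200,222,260)),('top',(228,268,160,205))):
    D=grab(n,n+'4');Q=cloud(n,D[1]);q=Q[bx[0]:bx[1],bx[2]:bx[3]].reshape(-1,3)
    k=q[(q[:,2]>.064)&(q[:,2]<.09)];print(n,len(k),np.median(k[:,2]) if len(k) else 0)
to(.6485,.205,.092);print(st()['contact_force'])
```

```text
side 185 0.06937986494547921
top 68 0.07048050038318754
shift [-0.0023 -0.0013  0.0777] toolY 93.4  pos [0.6462 0.2062 0.1697] tilt [-0.001 -0.    -1.   ] t 19.07
[ 0.07145627 -0.13712527 -0.0358998 ]
```

The square key is down: its top went from 77.2 to 69.4 mm. Next is the round key.

Emit:
{"method": "arm_command", "body": {"plan": "-0.0023 -0.0013 0.02 0;0 0 0.03 0;0 0 0.02 0;0 0 0.007 0;0 0 0.003 0;0 0 0.002 0;0 0 0.002 0;0 0 0.002 0;0 0 0.001 0;0 0 0.001 0;0 0 0 0;0 0 0 0"}}

```text
clock: 20.58
tcp_pos: [0.6505, 0.2048, 0.084]
orientation: [-0.09, 3.139, -0.0]
contact_force: [-5.9, -2.1, 16.4]
grip_width: 0.0002
gripper_force: 7.8
```

Emit:
{"method": "arm_command", "body": {"plan": "0 0 0.001 0;0 0 0.001 0;0 0 0 0;0 0 0 0"}}

```text
clock: 21.08
tcp_pos: [0.6506, 0.2048, 0.0838]
orientation: [-0.09, 3.138, -0.001]
contact_force: [-9.5, -5.5, 26.8]
grip_width: -0.0001
gripper_force: 13.5
```

Emit:
{"method": "arm_command", "body": {"plan": "0 0 -0.01 0;0 0 -0.03 0;0 0 -0.05 0;0 0 -0.05 0;0 0 -0.03 0;0.03 0 0 0;0.05 0 0 0;0.03 0 0 0;0 0 0 0;0 0 0 0"}}

```text
clock: 22.32
tcp_pos: [0.5413, 0.1977, 0.2499]
orientation: [-0.089, 3.139, 0.0]
contact_force: [0.0, -0.6, -0.3]
grip_width: 0.0001
gripper_force: 0.0
```

Run:
```python
from h import *
D=grab('side','side5');Q=cloud('side',D[1])
for l,bx in(('sq',(155,200,222,260)),('rd',(155,200,284,320))):
    q=Q[bx[0]:bx[1],bx[2]:bx[3]].reshape(-1,3);k=q[(q[:,2]>.064)&(q[:,2]<.09)];print(l,len(k),np.median(k[:,2]))
q=Q[200:320,230:345].reshape(-1,3);k=q[(q[:,2]>.145)&(q[:,2]<.17)];print('fin',np.round(cv2.minAreaRect(k[:,:2].astype(np.float32))[0],4))
print(st()['contact_force'],st()['clock'])
```

```text
sq 181 0.06915440792965566
rd 198 0.07668003164721704
fin [ 0.5721 -0.1157]
[-1.25311609  0.63883081 -0.3574385 ] 22.375
```

View pics/side5.png

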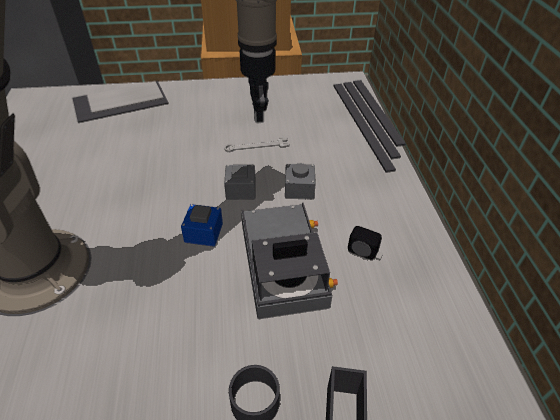

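The side view shows the guard centred over the knob with its fin at (291,249). The square key is down at (240,173), the round key is back up at (300,170), and the bystanders haven't moved.

```bash
python3 -c "
from h import *
print(ticket.hand_in())"
```

```text
the job is handed in; nothing more can be done
None
```

I handed the job in at about 22 s: knob within about 1° of the mark, guard home against its stop, square key down, round key pressed fully and back up, and the bystanders untouched; the hand-in gave no verdict.

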